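# Put the fitter's parts back in their trays

## Robot

A 6-joint arm with a two-finger parallel gripper is mounted at the origin on the work surface. World frame = base frame: x ahead of the robot, y to its left, z up, the work surface at z = 0. Lengths are in mm, angles in degrees, forces in N, time in s.
With the tool pointing down it reaches from about 350 to 950 mm from the base axis. Payload 17.4 kg.
Tool frame: the origin (TCP) lies midway between the tips of the shut fingers; the grasp point (between the pads) lies 19 mm behind it (arm.grip_point_offset is the distance from the TCP to the grasp point, in mm); z points along the fingers, y is the line along which they close (so a half turn about z gives the same grasp; the last joint's range is limited). The gripper opens to 93 mm and grips with 3 to 60 N. Pads are 15 mm wide; open, the fingers measure 128 mm over their backs; the gripper's body (75 mm by 188 mm) begins 65 mm behind the grasp point.
Start: joints at [-77.739, 6.646, 82.598, -0, 90.757, -2.166], TCP at [168.165, -653.722, 218.646] pointing down, gripper open.
Joint ranges: [-162.19, 162.19], [-47.58, 125.68], [4.15, 143.07], [-65.23, 245.23], [0.69, 171.88], [-170.13, 170.13]. Speed limits (degrees/s): [108.29, 108.29, 127.2, 180, 180, 180].

## Interface

Orientations are given as [roll, pitch, yaw] about the fixed x, y, z axes, in that order (R = Rz(yaw) Ry(pitch) Rx(roll)).
In Python, from bench import arm gives the robot as it stands.
- The arm moves only by the tool drive_tool, never from a script. Its argument "series" is a list of rows, each a list of 3 entries, a list of its own where there are three numbers: the finger opening in mm, from 0 to 93, then the shift along the tool's x, y, z in units of 30 mm (1.0 is 30 mm), then the turn about the tool's z in degrees. In form: [[gripper, [tx, ty, tz], roll], ...]. A call has 1 to 20 rows; each row shifts and turns the commanded pose from where the row before left it, along the tool's axes as they then stand; what a row does not reach is not made up. A row lasts 1/10 s, in which the tool goes at most 50 mm and 8.59 degrees, less where a joint would pass 70% of its speed; a pose out of reach is approached as far as the arm can. A call is refused whole if a number of a shift passes 1 or a number of a turn 8.59, either way. A call with a gripper value outside its range is refused whole. The fingers move at their own pace and stop on an object; "grip_force" is the grip in N (left out, the last holds). Time passes only in rows, so rows that do not move let the fingers close. It gives the time, the measured TCP pose, the force, the opening and the grip force at its end, in the units of the state.
- arm.sense(): the state, without advancing time (a new reading comes with each control period).
- arm.read_camera(name): name is "scene" or "side" or "wrist"; returns a dict with "color" (400x640x3 uint8, blue, green, red), "depth" (400x640 float32, mm along the optical axis (not along the pixel's ray), 0 where there is no reading), "fovy" (degrees; the focal length in pixels is half the picture's height over the tangent of half this angle, whatever the lens; pixels are square), "cx", "cy" (the principal point, pixels), "dist_coeffs" ([k1, k2, p1, p2, k3] as OpenCV has them; the pictures are not rectified), "rvec" (rotation vector, rad) and "tvec" (3), from world to camera coordinates, as OpenCV has them. Camera axes: x right, y down, z forward; pixel columns grow to the right and rows downward; lengths in mm; the calibration is good to about 2 mm. A picture is of the moment at which its call begins.
- arm.finish_job(): hands the job in; it is judged then, once.
The state is a dict: "time": time; "joint_pos": joint angles; "joint_vel": joint speeds; "joint_efforts": joint torques, N m; "eef_pos": TCP position; "tcp_rot": TCP orientation; "ft_force": force on the tool from outside, world axes, zero at the start; "wrist_torque": the same for the moment, N m; "grip_width": finger opening in mm; "grasp_force": force on a finger pad.
Only numpy, scipy, OpenCV 4.12 (cv2) and the standard library are available. Lean on these libraries where they do the work, as an engineer would, in place of code of your own. Each camera call takes 0.05 s, during which the arm holds its last target. There are 200 camera calls.

## Task

Sort the five loose steel parts into the wooden places made for them: slip the large bush over the thick post and the small bush over the thin post of the post board, stand the two drilled blocks upright in the two-bay tray, one in each bay, and stand the blade bracket upright on its base in the plain undivided tray. Every part must sit fully down on the wood; leave the hex key and the flat steel strip lying among them where they are.

Things in the scene. Friction and masses are not known exactly. Their poses are not given: they have to be found in the camera images.
- bush_large: Large steel guide bush (plain ring): outer diameter 58, bore 38, height 44 mm, about 0.4 kg. Origin: centre of its underside; z up along the bore. Starts upright on the bench at any yaw; only flat tools up to 8 mm high, the trays and other parts lie near it.
- bush_small: Small steel guide bush (plain ring): outer diameter 44, bore 28, height 38 mm, about 0.22 kg. Origin: centre of its underside; z up along the bore. Starts upright on the bench at any yaw; only flat tools up to 8 mm high, the trays and other parts lie near it.
- block_a: Drilled rectangular steel block, 60 (its x) by 36 (its y) by 46 mm high, two dark holes along the top, about 0.35 kg. Origin: centre of its underside. The twin of block_b. Starts upright on the bench at any yaw; only flat tools up to 8 mm high, the trays and other parts lie near it.
- block_b: Drilled rectangular steel block, the twin of block_a: 60 (x) by 36 (y) by 46 mm high, about 0.35 kg. Origin: centre of its underside. Starts upright on the bench at any yaw; only flat tools up to 8 mm high, the trays and other parts lie near it.
- bracket: Steel blade bracket: base plate 90 (its x) by 44 (its y) by 6 mm with an upright blade along the middle, 90 long (x), 8 thick (y), its top 50 mm above the underside; about 0.38 kg. Origin: centre of its underside. Take it by the blade. Starts upright on the bench at any yaw; only flat tools up to 8 mm high, the trays and other parts lie near it.
- post_board: Flat pale wooden board 80 (its x) by 200 (its y) by 12 mm thick, without walls, with two upright wooden posts that rise 24 mm above it: the thick post, diameter 20, at y = +55 mm, and the thin post, diameter 12, at y = -55 mm (both at x = 0). Origin: centre of its underside. Fixed; its place changes and it is slightly turned at each start.
- two_bay_tray: Open pale wooden tray 72 (its x) by 198 (its y) by 16 mm high, floor and walls 6 mm thick, a 6 mm wall across its middle making two equal bays, each 60 (x) by 90 (y) mm inside, centred at y = +48 and y = -48 mm. Origin: centre of its underside; the floor's top is at z = 6 mm. Fixed; its place changes and it is slightly turned at each start.
- plain_tray: Open pale wooden tray without a divider, 88 (its x) by 142 (its y) by 16 mm high, floor and walls 6 mm thick: 76 by 130 mm inside. Origin: centre of its underside; the floor's top is at z = 6 mm. Fixed; its place changes and it is slightly turned at each start.
- hex_key: Small bright hex key lying flat among the parts, not to be moved: an L of 6 mm round bar, long leg from x = -40 to +30 mm, short leg 20 mm towards +y at x = +30. Origin: on the long leg's line, on the bench. Loose.
- parallel: Flat steel parallel strip 80 (x) by 10 (y) by 8 mm high lying among the parts, not to be moved. Origin: centre of its underside. Loose.
Things that resemble listed ones, but are neither listed nor needed, are in the scene too. What is shaped like the bush_small but orange or yellow is not meant.

How it is judged:
By the outcome, as a careful person would: the job done as asked, in the order asked, and still so for the second after the job is handed in, with the robot touching nothing.
It also fails if it takes over 128 s, if anything falls off the work surface, if the arm or the gripper's body presses on something with over 40 N, if the wrist force passes 120 N, or if a joint passes its speed limit or range.

## Working session

There is one attempt and no reset: what is moved stays moved. The work goes in short steps, Python scripts to look and compute and a tool call to move; the robot and the scene stay as the last step left them, time stands still between calls to the robot, and variables do not carry over. Pictures are saved under pics/ and viewed, at most 14 in all, crops included, and the job is handed in when it is done.

Besides the shell and the picture viewer there is one more tool, called after "Request:" by a JSON object that holds its "fn" and its "kwargs". drive_tool: Moves the arm, as the interface text tells. Its arguments: {"type":"object","properties":{"series":{"type":"array","items":{"type":"array"}},"grip_force":{"type":"number"}},"required":["series"]}

```bash
mkdir -p pics; ls; cat > h.py <<'E'
import numpy as np, cv2, pickle
from bench import arm
def snap(name,fn=None):
    c=arm.read_camera(name); pickle.dump(c,open(name+'.pkl','wb'))
    if fn: cv2.imwrite('pics/'+fn,c['color'])
    return c
def load(name): return pickle.load(open(name+'.pkl','rb'))
def cam(c):
    f=200/np.tan(np.radians(c['fovy'])/2); K=np.array([[f,0,c['cx']],[0,f,c['cy']],[0,0,1.]])
    R,_=cv2.Rodrigues(np.array(c['rvec'],float)); return K,np.array(c['dist_coeffs'],float),R,np.array(c['tvec'],float).ravel()
def rays(c,uv):
    K,d,R,t=cam(c); n=cv2.undistortPoints(np.array(uv,float).reshape(-1,1,2),K,d).reshape(-1,2)
    return np.c_[n,np.ones(len(n))]
def on_plane(c,uv,z):
    K,d,R,t=cam(c); r=rays(c,uv)@R; o=-R.T@t
    return o+r*((z-o[2])/r[:,2])[:,None]
def by_depth(c,uv):
    K,d,R,t=cam(c); uv=np.array(uv).reshape(-1,2); D=np.array([c['depth'][int(v),int(u)] for u,v in uv])
    return (rays(c,uv)*D[:,None]-t)@R
def proj(c,P):
    K,d,R,t=cam(c); return cv2.projectPoints(np.array(P,float).reshape(-1,1,3),np.array(c['rvec'],float),t,K,d)[0].reshape(-1,2)
def cloud(c):
    v,u=np.mgrid[0:400,0:640]; uv=np.c_[u.ravel(),v.ravel()]
    K,d,R,t=cam(c); P=(rays(c,uv)*c['depth'].reshape(-1,1)-t)@R
    P[c['depth'].ravel()==0]=np.nan; return P.reshape(400,640,3)
E
python3 - <<'E'
from h import *
for n in('scene','side','wrist'):
    c=snap(n,n+'0.png'); K,d,R,t=cam(c); print(n,c['fovy'],(-R.T@t).round(),R[2].round(2),d)
print(arm.sense())
E
```

```text
pics
scene 47.23595470940406 [ 719. -468.  924.] [-0.24  0.47 -0.85] [-0.1078715  0.         0.         0.         0.       ]
side 49.16360693942197 [-124.  730.  552.] [ 0.55 -0.68 -0.48] [-0.03898465  0.          0.          0.          0.        ]
wrist 58.113472027446825 [ 233. -637.  384.] [-0.23 -0.06 -0.97] [0.00703999 0.         0.         0.         0.        ]
{'time': 0.15, 'joint_pos': array([-7.77398913e+01,  6.66799055e+00,  8.26268040e+01,  9.69500899e-04,
        9.07573009e+01, -2.16641788e+00]), 'joint_vel': array([ 0.05898377, -0.10978665, -0.10305109, -0.02383967,  0.02952764,
       -0.03528171]), 'joint_efforts': array([ 4.02221858e-04, -7.21759200e+01, -6.22952414e+01,  7.78502435e-02,
        2.26162851e-02, -7.63286062e-05]), 'eef_pos': array([ 168.1235037 , -653.56275988,  218.07428786]), 'tcp_rot': array([-1.79947978e+02, -2.93805211e-03,  1.44265376e+01]), 'ft_force': array([-0.63762574,  0.16686231, -0.05235054]), 'wrist_torque': array([ 0.00883086, -0.04546759, -0.00496526]), 'grasp_force': 0.0, 'grip_width': 92.75158819668205}
```

View pics/scene0.png

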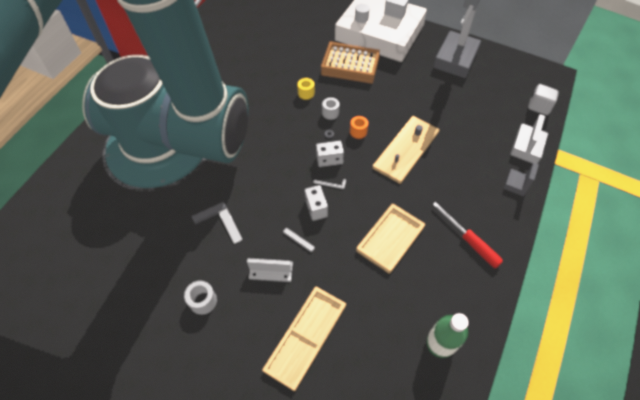

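View pics/side0.png

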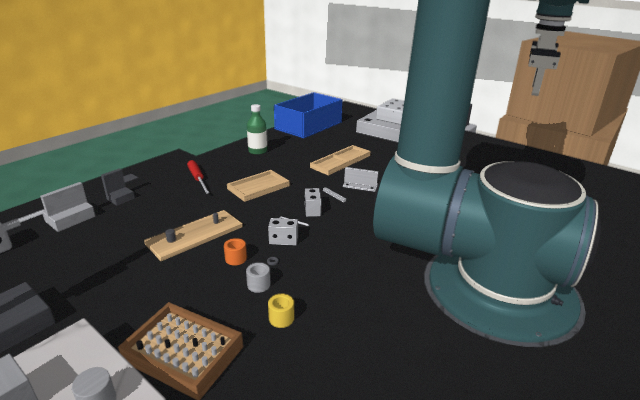

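The scene view shows the large bush at (200,297), the steel small bush at (331,107), blocks at (330,152) and (316,203), and the bracket at (270,270). The post board is at (407,149), the plain tray at (392,238) and the two-bay tray at (305,339). The yellow and orange bushes are decoys. Next I segment the depth to get poses.

```bash
python3 - <<'E'
from h import *
cs={n:load(n) for n in('scene','side')}
P={n:cloud(cs[n]) for n in cs}
def seg(n,uv,zlo,zhi,r):
    p=by_depth(cs[n],[uv])[0]; return p
seeds=dict(big=(200,297),small=(331,107),b1=(330,152),b2=(316,203),brk=(270,270),board=(407,149),plain=(392,238),bay=(305,339))
size=dict(big=(40,48),small=(33,42),b1=(41,50),b2=(41,50),brk=(43,54),board=(8,15),plain=(12,19),bay=(12,19))
for k,s in seeds.items():
    c0=by_depth(cs['scene'],[s])[0]
    for n in P:
        Q=P[n].reshape(-1,3); m=(Q[:,2]>size[k][0])&(Q[:,2]<size[k][1])&(np.hypot(*(Q[:,:2]-c0[:2]).T)<(125 if k in('board','plain','bay') else 55))
        q=Q[m]
        if len(q)<6: print(k,n,len(q),c0.round()); continue
        (c,sz,a)=cv2.minAreaRect(q[:,:2].astype(np.float32)); print(k,n,len(q),np.round(c,1),np.round(sz,1),round(a,1),'z',np.percentile(q[:,2],[5,50,95]).round(1))
W=P['scene'][(abs(P['scene'][...,2])<8)]; print('table z',np.median(W[:,2]), W[:,2].std())
# crops
c=cs['scene']['color']
a=cv2.resize(c[75:275,270:450],None,fx=3,fy=3,interpolation=3); cv2.imwrite('pics/crA.png',a)
a=cv2.resize(c[200:400,170:370],None,fx=3,fy=3,interpolation=3); cv2.imwrite('pics/crB.png',a)
E
```

```text
big scene 349 [ 349.5 -298.2] [56.4 55.4] 25.8 z [41.6 44.5 46.9]
big side 0 [ 338. -293.    2.]
small scene 133 [359.7 293. ] [39.6 46.2] 25.7 z [34.  38.4 41.2]
small side 207 [359.9 295.3] [42.9 42.4] 35.1 z [33.5 36.5 38.1]
b1 scene 313 [425.7 153.4] [60.3 39.9] 36.2 z [42.3 46.3 49.2]
b1 side 291 [426.3 154.7] [59.8 40. ] 36.2 z [42.4 44.9 46.5]
b2 scene 373 [460.1  11.9] [36.2 62.3] 42.8 z [43.4 46.4 49. ]
b2 side 202 [459.8  14.1] [35.7 65.6] 40.5 z [42.3 44.8 46.2]
brk scene 212 [ 441.9 -172.2] [91.2 10. ] 22.8 z [44.5 50.4 53.1]
brk side 101 [ 444.1 -170.5] [87.1 11.6] 21.8 z [43.7 47.4 50. ]
board scene 1638 [549.6 274.7] [205.  155.4] 80.6 z [ 9.9 12.7 14.7]
board side 1718 [549.9 276.8] [200.  163.4] 80.9 z [ 9.  10.8 12.4]
plain scene 507 [645.9  14.7] [144.   88.1] 79.5 z [12.7 16.2 18.5]
plain side 276 [646.4  15.8] [145.6  95.2] 79.3 z [12.3 14.2 16.2]
bay scene 924 [ 577.4 -267. ] [199.8  73.6] 85.6 z [13.3 16.2 18.4]
bay side 232 [ 580.2 -267.1] [203.7  77.2] 86.5 z [12.3 13.9 16. ]
table z 1.002359033545096 1.993517791529505
```

View pics/crA.png

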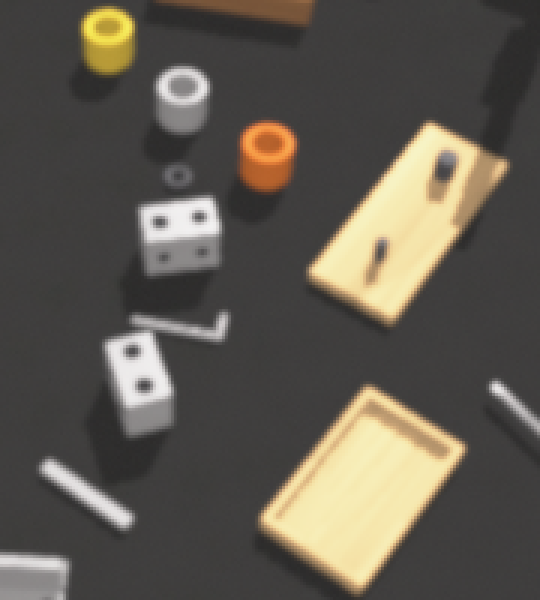

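View pics/crB.png

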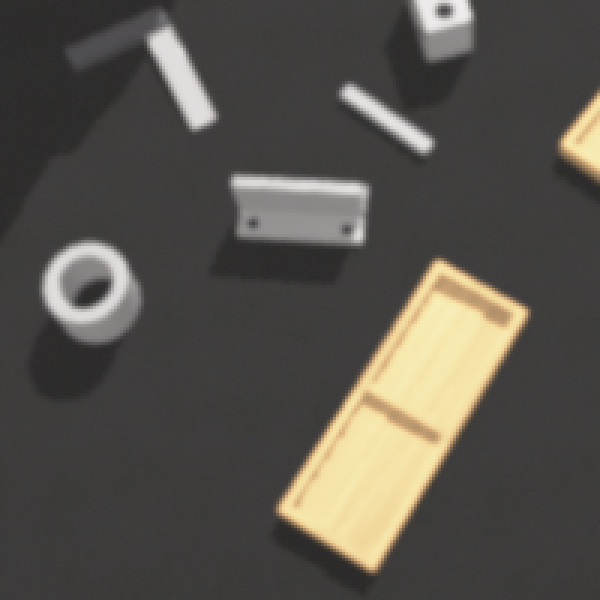

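Crop A shows the board's corners at about (430,122), (509,163), (392,325) and (308,272). The thick post's top is at (447,158) and the thin post's at (381,243). Crop B shows the large bush's rim, the bracket with a clear blade, and the two-bay tray. The depth fits match the stated sizes, so I only compute the board and the neighbours now.

```bash
cat >> h.py <<'E'
def plan(x,y,z,yaw,rise=None):
    "turn first, then shift along the turned tool axes"
    s=arm.sense(); p=s['eef_pos']; y0=s['tcp_rot'][2]
    d=(yaw-y0+90)%180-90
    if abs(s['joint_pos'][5]-d)>160: d-=np.sign(d)*180
    w=np.radians(y0+d); D=np.array([x,y,z])-p
    t=np.array([np.cos(w)*D[0]+np.sin(w)*D[1], np.sin(w)*D[0]-np.cos(w)*D[1], -D[2]])/30
    print('t',round(s['time'],1),'at',p.round(1),'yaw',round(y0,1),'w',round(s['grip_width'],1),'| turn',round(-d,1),'rows',round(abs(d)/8.5,1),'| shift units',t.round(2))
E
python3 - <<'E'
from h import *
cs={n:load(n) for n in('scene','side')}; c=cs['scene']
k=lambda u,v:(270+u/3,75+v/3)
C=on_plane(c,[k(430,122),k(509,163),k(392,325),k(308,272)],12)[:,:2]; print(C.round(1),'mean',C.mean(0).round(1))
print('edges',np.linalg.norm(C-np.roll(C,1,0),axis=1).round(1)); v=(C[0]+C[1]-C[2]-C[3])/2; print('axis deg',np.degrees(np.arctan2(v[1],v[0])))
print('posts',on_plane(c,[k(447,157),k(381,242)],36).round(1))
for n in cs:
    Q=cloud(cs[n]).reshape(-1,3); m=(Q[:,2]>24)&(Q[:,2]<42)&(np.abs(Q[:,0]-550)<70)&(np.abs(Q[:,1]-276)<110); q=Q[m]
    for s in(1,-1):
        r=q[s*(q[:,1]-276)>0]; print(n,'post',s,len(r),r.mean(0).round(1) if len(r) else '', np.ptp(r[:,:2],axis=0) if len(r) else '')
print('orange',on_plane(c,[k(268,142),k(108,26)],38).round(1))
for x,y,z,w in[(349.5,-298,12,14.4)]: plan(x,y,100,w)
E
```

```text
[[564.8 376.6]
 [643.3 363. ]
 [612.9 158.5]
 [532.  176.6]] mean [588.3 268.7]
edges [202.7  79.6 206.8  82.9]
axis deg 81.12506403264217
posts [[595.6 323.4  36. ]
 [578.3 213.7  36. ]]
scene post 1 59 [595.7 320.8  34.6] [18.41008415 20.94233464]
scene post -1 29 [577.4 211.9  33.5] [11.68951743 10.48500488]
side post 1 76 [592.7 325.7  31.9] [21.40809776 20.11781599]
side post -1 32 [577.7 218.2  30.2] [13.7611586  10.95325333]
orange [[453.3 268.8  38. ]
 [266.6 332.   38. ]]
t 0.1 at [ 168.1 -653.6  218.1] yaw 14.4 w 92.8 | turn 0.0 rows 0.0 | shift units [ 8.8  -9.98  3.94]
```

Request:
{"fn": "drive_tool", "kwargs": {"series": [[80, [0.8, -0.91, 0.36], 0], [80, [0.8, -0.91, 0.36], 0], [80, [0.8, -0.91, 0.36], 0], [80, [0.8, -0.91, 0.36], 0], [80, [0.8, -0.91, 0.36], 0], [80, [0.8, -0.91, 0.36], 0], [80, [0.8, -0.91, 0.36], 0], [80, [0.8, -0.91, 0.36], 0], [80, [0.8, -0.91, 0.36], 0], [80, [0.8, -0.91, 0.36], 0], [80, [0.8, -0.88, 0], 0], [80, [0, 0, 0], 0], [80, [0, 0, 0], 0]], "grip_force": 30}}

```text
time: 1.45
eef_pos: [349.5, -297.6, 110.7]
tcp_rot: [180.0, -0.0, 14.5]
ft_force: [-0.1, -0.1, -0.3]
grip_width: 79.7
grasp_force: 0.0
```

```bash
python3 - <<'E'
from h import *
plan(349.5,-298.2,13,14.4); c=snap('wrist','w1.png')
Q=cloud(c).reshape(-1,3); m=(Q[:,2]>38)&(Q[:,2]<48)&(np.hypot(Q[:,0]-349.5,Q[:,1]+298)<45); q=Q[m]; print(len(q), cv2.minEnclosingCircle(q[:,:2].astype(np.float32)) if len(q) else '')
E
```

```text
t 1.4 at [ 349.5 -297.6  110.7] yaw 14.5 w 79.7 | turn 0.1 rows 0.0 | shift units [-0.    0.02  3.26]
3312 ((350.54156494140625, -298.1031188964844), 28.9378719329834)
```

Request:
{"fn": "drive_tool", "kwargs": {"series": [[80, [0, 0, 0.9], 0], [80, [0, 0, 0.9], 0], [80, [0, 0, 0.8], 0], [80, [0, 0, 0.6], 0], [80, [0, 0, 0], 0], [50, [0, 0, 0], 0], [50, [0, 0, 0], 0], [50, [0, 0, 0], 0], [50, [0, 0, 0], 0], [50, [0, 0, 0], 0], [50, [0, 0, 0], 0], [50, [0, 0, -0.3], 0], [50, [0, 0, -0.7], 0], [50, [0, 0, -0.8], 0], [50, [0, 0, -0.8], 0], [50, [0, 0, -0.6], 0], [50, [0, 0, 0], 0]]}}

```text
time: 3.2
eef_pos: [349.9, -298.5, 113.2]
tcp_rot: [179.8, -0.1, 14.4]
ft_force: [0.5, -1.5, -4.5]
grip_width: 56.4
grasp_force: 30.0
```

```bash
python3 - <<'E'
from h import *
plan(595,322,100,14.4);plan(595,322,100,81)
E
```

```text
t 3.2 at [ 349.9 -298.5  113.2] yaw 14.4 w 56.4 | turn 0.0 rows 0.0 | shift units [ 13.06 -18.     0.44]
t 3.2 at [ 349.9 -298.5  113.2] yaw 14.4 w 56.4 | turn -66.6 rows 7.8 | shift units [21.71  4.83  0.44]
```

Request:
{"fn": "drive_tool", "kwargs": {"series": [[50, [0.35, -0.47, 0], 0], [50, [0.7, -0.96, 0], 0], [50, [0.7, -0.96, 0], 0], [50, [0.7, -0.96, 0], 0], [50, [0.7, -0.96, 0], 0], [50, [0.7, -0.96, 0], 0], [50, [0.7, -0.96, 0], 0], [50, [0.7, -0.96, 0], 0], [50, [0.7, -0.96, 0], 0], [50, [0.7, -0.96, 0], 0], [50, [0.7, -0.96, 0], 0], [50, [0.7, -0.96, 0], 0], [50, [0.7, -0.96, 0], 0], [50, [0.7, -0.96, 0], 0], [50, [0.7, -0.96, 0], 0], [50, [0.7, -0.96, 0], 0], [50, [0.7, -0.96, 0], 0], [50, [0.7, -0.96, 0], 0], [50, [0.7, -0.96, 0], 0], [50, [0.1, -0.25, 0], 0]]}}

```text
time: 5.2
eef_pos: [593.9, 325.1, 108.5]
tcp_rot: [-180.0, 0.1, 14.5]
ft_force: [-0.1, -0.6, -4.6]
grip_width: 56.5
grasp_force: 30.0
```

Request:
{"fn": "drive_tool", "kwargs": {"series": [[50, [0, 0, 0], 0], [50, [0, 0, 0], 0]]}}

```text
time: 5.4
eef_pos: [593.3, 321.8, 109.6]
tcp_rot: [180.0, 0.1, 14.4]
ft_force: [-0.5, -0.1, -4.5]
grip_width: 56.3
grasp_force: 30.0
```

```bash
python3 - <<'E'
from h import *
plan(595,322,27,14.4)
snap('wrist','w2.png'); c=snap('scene'); p=proj(c,[595,322,60])[0]; x,y=int(p[0]),int(p[1]); cv2.imwrite('pics/s2.png',cv2.resize(c['color'][max(y-80,0):y+80,x-100:x+100],None,fx=3,fy=3))
E
```

```text
t 5.4 at [593.3 321.8 109.6] yaw 14.4 w 56.3 | turn 0.0 rows 0.0 | shift units [0.06 0.01 2.75]
```

View pics/w2.png

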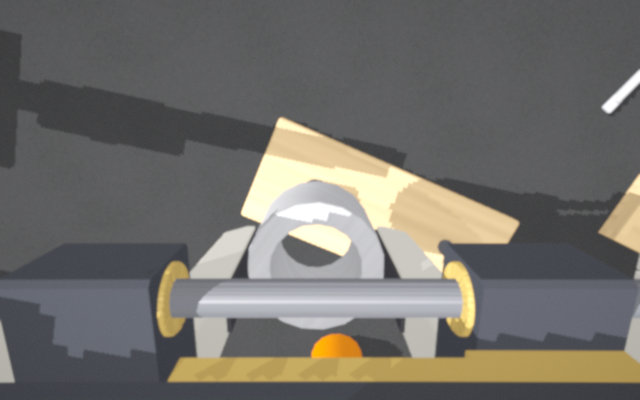

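The wrist view shows the large bush held squarely at (316,255), over the thick-post end of the board.

Request:
{"fn": "drive_tool", "kwargs": {"series": [[50, [0.05, 0, 0.4], 0], [50, [0, 0, 0.6], 0], [50, [0, 0, 0.6], 0], [50, [0, 0, 0.5], 0], [50, [0, 0, 0.3], 0], [50, [0, 0, 0.2], 0], [50, [0, 0, 0.1], 0], [50, [0, 0, 0.05], 0], [50, [0, 0, 0.0], 0], [50, [0, 0, 0.0], 0]]}}

```text
time: 6.5
eef_pos: [595.6, 323.1, 28.8]
tcp_rot: [-180.0, -0.1, 14.4]
ft_force: [-0.8, 0.7, -4.3]
grip_width: 56.5
grasp_force: 30.0
```

Request:
{"fn": "drive_tool", "kwargs": {"series": [[50, [0, 0, 0.03], 0], [50, [0, 0, 0.03], 0], [50, [0, 0, 0], 0]]}}

```text
time: 6.8
eef_pos: [595.6, 323.0, 27.6]
tcp_rot: [-180.0, -0.1, 14.4]
ft_force: [-4.0, -1.2, 5.8]
grip_width: 56.4
grasp_force: 30.0
```

Request:
{"fn": "drive_tool", "kwargs": {"series": [[50, [0, 0, 0.03], 0], [50, [0, 0, 0.0], 0]]}}

```text
time: 7.0
eef_pos: [595.6, 323.1, 27.6]
tcp_rot: [-180.0, -0.1, 14.4]
ft_force: [-8.5, -3.0, 13.5]
grip_width: 56.3
grasp_force: 30.0
```

Request:
{"fn": "drive_tool", "kwargs": {"series": [[78, [0, 0, 0], 0], [78, [0, 0, 0], 0], [78, [0, 0, 0], 0], [78, [0, 0, 0], 0], [78, [0, 0, -0.4], 0], [78, [0, 0, -0.8], 0], [78, [0, 0, -0.9], 0], [78, [0, 0, -0.9], 0], [78, [0, 0, 0], 0]]}}

```text
time: 7.9
eef_pos: [596.8, 323.7, 120.9]
tcp_rot: [-179.9, -0.4, 14.4]
ft_force: [-0.3, 0.3, 0.6]
grip_width: 77.9
grasp_force: 0.0
```

```bash
python3 - <<'E'
from h import *
for n in('scene','side'):
    c=snap(n); Q=cloud(c).reshape(-1,3); m=(Q[:,2]>46)&(Q[:,2]<65)&(np.hypot(Q[:,0]-595,Q[:,1]-322)<45); q=Q[m]; print(n,len(q), cv2.minEnclosingCircle(q[:,:2].astype(np.float32)) if len(q) else '',np.percentile(q[:,2],[10,50,90]))
w=np.degrees(np.arctan2(268.8-294.5,453-360)); print('dir orange',w)
plan(360,294.5,100,w); plan(360,294.5,100,14.4)
E
```

```text
scene 268 ((592.68212890625, 321.7949523925781), 30.89988899230957) [48.82031197 56.31584749 59.05119211]
side 342 ((594.5530395507812, 322.63427734375), 31.102169036865234) [47.62073545 53.68891222 55.54374494]
dir orange -15.447822625286825
t 8.0 at [595.6 323.  116.5] yaw 14.4 w 78.1 | turn 29.9 rows 3.5 | shift units [-7.32  3.01  0.55]
t 8.0 at [595.6 323.  116.5] yaw 14.4 w 78.1 | turn 0.0 rows 0.0 | shift units [-7.84 -1.03  0.55]
```

Request:
{"fn": "drive_tool", "kwargs": {"series": [[70, [-0.5, -0.06, 0.05], 0], [70, [-0.95, -0.12, 0.06], 0], [70, [-0.95, -0.12, 0.06], 0], [70, [-0.95, -0.12, 0.06], 0], [70, [-0.95, -0.12, 0.06], 0], [70, [-0.95, -0.12, 0.06], 0], [70, [-0.95, -0.12, 0.06], 0], [70, [-0.95, -0.12, 0.06], 0], [70, [-0.69, -0.13, 0], 0], [70, [0, 0, 0], 0], [70, [0, 0, 0], 0]]}}

```text
time: 9.1
eef_pos: [359.6, 294.2, 101.0]
tcp_rot: [180.0, 0.0, 14.5]
ft_force: [-0.1, -0.6, 0.4]
grip_width: 69.8
grasp_force: 0.0
```

```bash
cat >> h.py <<'E'
def top(x,y,zlo,zhi,r=45):
    c=snap('wrist'); Q=cloud(c).reshape(-1,3); m=(Q[:,2]>zlo)&(Q[:,2]<zhi)&(np.hypot(Q[:,0]-x,Q[:,1]-y)<r); q=Q[m]
    if len(q)>5: print(len(q),'circ',cv2.minEnclosingCircle(q[:,:2].astype(np.float32)),'rect',cv2.minAreaRect(q[:,:2].astype(np.float32)),'z',np.median(q[:,2]).round(1))
    else: print('few',len(q))
E
python3 - <<'E'
from h import *
plan(360,294.5,13,14.4); top(360,294.5,33,42)
E
```

```text
t 9.1 at [359.6 294.2 101. ] yaw 14.5 w 69.8 | turn 0.1 rows 0.0 | shift units [ 0.01 -0.01  2.93]
2022 circ ((361.3872985839844, 293.7121887207031), 21.90757179260254) rect ((361.40478515625, 293.9708557128906), (42.66370391845703, 42.56974792480469), 16.551692962646484) z 38.0
```

Request:
{"fn": "drive_tool", "kwargs": {"series": [[70, [0.05, 0, 0.8], 0], [70, [0, 0, 0.9], 0], [70, [0, 0, 0.7], 0], [70, [0, 0, 0.5], 0], [70, [0, 0, 0], 0], [36, [0, 0, 0], 0], [36, [0, 0, 0], 0], [36, [0, 0, 0], 0], [36, [0, 0, 0], 0], [36, [0, 0, 0], 0], [36, [0, 0, 0], 0], [36, [0, 0, -0.3], 0], [36, [0, 0, -0.7], 0], [36, [0, 0, -0.8], 0], [36, [0, 0, -0.7], 0], [36, [0, 0, -0.5], 0], [36, [0, 0, 0], 0], [36, [0, 0, 0], 0]]}}

```text
time: 10.95
eef_pos: [361.1, 294.5, 103.8]
tcp_rot: [180.0, 0.0, 14.4]
ft_force: [-0.2, -0.0, -2.4]
grip_width: 43.7
grasp_force: 30.0
```

```bash
python3 - <<'E'
from h import *
plan(578,214,80,14.4)
E
```

```text
t 10.9 at [361.1 294.5 103.8] yaw 14.4 w 43.7 | turn 0.0 rows 0.0 | shift units [6.33 4.4  0.79]
```

Request:
{"fn": "drive_tool", "kwargs": {"series": [[36, [0.4, 0.27, 0], 0], [36, [0.83, 0.58, 0], 0], [36, [0.83, 0.58, 0], 0], [36, [0.83, 0.58, 0], 0], [36, [0.83, 0.58, 0], 0], [36, [0.83, 0.58, 0], 0], [36, [0.83, 0.58, 0], 0], [36, [0.83, 0.58, 0.3], 0], [36, [0.12, 0.07, 0.3], 0], [36, [0, 0, 0], 0], [36, [0, 0, 0], 0]]}}

```text
time: 12.05
eef_pos: [577.5, 213.9, 85.4]
tcp_rot: [180.0, 0.1, 14.4]
ft_force: [0.7, -0.0, -1.8]
grip_width: 43.4
grasp_force: 30.0
```

```bash
python3 - <<'E'
from h import *
plan(578,214,26,14.4)
E
```

```text
t 12.1 at [577.5 213.9  85.4] yaw 14.4 w 43.4 | turn 0.0 rows 0.0 | shift units [0.02 0.   1.98]
```

Request:
{"fn": "drive_tool", "kwargs": {"series": [[36, [0, 0, 0.4], 0], [36, [0, 0, 0.6], 0], [36, [0, 0, 0.4], 0], [36, [0, 0, 0.3], 0], [36, [0, 0, 0.15], 0], [36, [0, 0, 0.07], 0], [36, [0, 0, 0], 0], [36, [0, 0, 0], 0]]}}

```text
time: 12.85
eef_pos: [578.3, 214.2, 29.3]
tcp_rot: [-180.0, -0.0, 14.4]
ft_force: [-0.4, 0.8, -1.5]
grip_width: 43.6
grasp_force: 30.0
```

Request:
{"fn": "drive_tool", "kwargs": {"series": [[36, [0, 0, 0.03], 0], [36, [0, 0, 0.0], 0]]}}

```text
time: 13.05
eef_pos: [578.2, 214.1, 28.1]
tcp_rot: [-180.0, -0.0, 14.4]
ft_force: [0.0, 0.2, -1.4]
grip_width: 43.7
grasp_force: 30.0
```

Request:
{"fn": "drive_tool", "kwargs": {"series": [[36, [0, 0, 0.03], 0], [36, [0, 0, 0.0], 0]]}}

```text
time: 13.25
eef_pos: [578.2, 214.1, 27.2]
tcp_rot: [-180.0, -0.0, 14.4]
ft_force: [-0.8, -0.1, 2.4]
grip_width: 43.6
grasp_force: 30.0
```

Request:
{"fn": "drive_tool", "kwargs": {"series": [[36, [0, 0, 0.03], 0], [36, [0, 0, 0.0], 0]]}}

```text
time: 13.45
eef_pos: [578.3, 214.1, 27.2]
tcp_rot: [-180.0, -0.0, 14.4]
ft_force: [-6.6, -0.5, 10.7]
grip_width: 44.0
grasp_force: 30.0
```

Request:
{"fn": "drive_tool", "kwargs": {"series": [[64, [0, 0, 0], 0], [64, [0, 0, 0], 0], [64, [0, 0, 0], 0], [64, [0, 0, 0], 0], [64, [0, 0, -0.4], 0], [64, [0, 0, -0.8], 0], [64, [0, 0, -0.9], 0], [64, [0, 0, -0.9], 0], [64, [0, 0, 0], 0]]}}

```text
time: 14.35
eef_pos: [579.7, 214.6, 121.2]
tcp_rot: [-180.0, -0.4, 14.4]
ft_force: [0.4, 0.3, 0.5]
grip_width: 63.9
grasp_force: 0.0
```

```bash
python3 - <<'E'
from h import *
for n in('scene','side'):
    c=snap(n); Q=cloud(c).reshape(-1,3); m=(Q[:,2]>42)&(Q[:,2]<60)&(np.hypot(Q[:,0]-578,Q[:,1]-214)<35); q=Q[m]; print(n,len(q), cv2.minEnclosingCircle(q[:,:2].astype(np.float32)) if len(q) else '',np.percentile(q[:,2],[10,50,90]))
plan(426,154,105,36.2)
E
```

```text
scene 180 ((573.864013671875, 212.1806640625), 22.78760528564453) [45.03614078 49.83683118 52.17682825]
side 164 ((576.311767578125, 216.2842559814453), 22.60345458984375) [43.1525601  47.57510056 49.64999457]
t 14.4 at [578.3 214.2 117. ] yaw 14.4 w 64.0 | turn -21.8 rows 2.6 | shift units [-5.28 -1.38  0.4 ]
```

Request:
{"fn": "drive_tool", "kwargs": {"series": [[64, [0, 0, 0], -7.3], [64, [0, 0, 0], -7.3], [64, [0, 0, 0], -7.2], [64, [-0.5, -0.13, 0.1], 0], [64, [-0.95, -0.25, 0.1], 0], [64, [-0.95, -0.25, 0.1], 0], [64, [-0.95, -0.25, 0.1], 0], [64, [-0.95, -0.25, 0], 0], [64, [-0.95, -0.25, 0], 0], [64, [-0.03, 0, 0], 0], [64, [0, 0, 0], 0], [64, [0, 0, 0], 0]]}}

```text
time: 15.65
eef_pos: [426.2, 154.0, 103.8]
tcp_rot: [-180.0, 0.0, 36.2]
ft_force: [0.9, 0.3, 0.2]
grip_width: 64.0
grasp_force: 0.0
```

```bash
python3 - <<'E'
from h import *
plan(426,154,15,36.2); top(426,154,41,50)
E
```

```text
t 15.7 at [426.2 154.  103.8] yaw 36.2 w 64.0 | turn 0.0 rows 0.0 | shift units [-0.01 -0.    2.96]
4903 circ ((427.3055419921875, 153.62985229492188), 34.23515701293945) rect ((427.0768737792969, 153.75521850585938), (59.72043991088867, 36.09767150878906), 36.00278854370117) z 46.2
```

Request:
{"fn": "drive_tool", "kwargs": {"series": [[64, [0.03, 0, 0.8], 0], [64, [0, 0, 0.9], 0], [64, [0, 0, 0.7], 0], [64, [0, 0, 0.5], 0], [64, [0, 0, 0], 0], [30, [0, 0, 0], 0], [30, [0, 0, 0], 0], [30, [0, 0, 0], 0], [30, [0, 0, 0], 0], [30, [0, 0, 0], 0], [30, [0, 0, 0], 0], [30, [0, 0, -0.3], 0], [30, [0, 0, -0.7], 0], [30, [0, 0, -0.8], 0], [30, [0, 0, -0.7], 0], [30, [0, 0, -0.5], 0], [30, [0, 0, 0], 0], [30, [0, 0, 0], 0]]}}

```text
time: 17.5
eef_pos: [426.3, 154.3, 106.4]
tcp_rot: [-180.0, 0.0, 36.2]
ft_force: [-0.4, -0.8, -2.9]
grip_width: 35.8
grasp_force: 30.0
```

```bash
python3 - <<'E'
from h import *
plan(582,-219,100,86)
E
```

```text
t 17.5 at [426.3 154.3 106.4] yaw 36.2 w 35.8 | turn -49.8 rows 5.9 | shift units [-12.05   6.04   0.21]
```

Request:
{"fn": "drive_tool", "kwargs": {"series": [[30, [0, 0, 0], -8.3], [30, [0, 0, 0], -8.3], [30, [0, 0, 0], -8.3], [30, [0, 0, 0], -8.3], [30, [0, 0, 0], -8.3], [30, [-0.46, 0.23, 0], -8.3], [30, [-0.92, 0.46, 0], 0], [30, [-0.92, 0.46, 0], 0], [30, [-0.92, 0.46, 0], 0], [30, [-0.92, 0.46, 0], 0], [30, [-0.92, 0.46, 0], 0], [30, [-0.92, 0.46, 0], 0], [30, [-0.92, 0.46, 0], 0], [30, [-0.92, 0.46, 0], 0], [30, [-0.92, 0.46, 0], 0], [30, [-0.92, 0.46, 0], 0], [30, [-0.92, 0.46, 0], 0], [30, [-0.92, 0.46, 0], 0], [30, [-0.55, 0.29, 0], 0], [30, [0, 0, 0], 0]]}}

```text
time: 19.5
eef_pos: [580.2, -220.9, 105.4]
tcp_rot: [-179.9, -0.0, 85.9]
ft_force: [-0.0, -0.1, -2.4]
grip_width: 36.2
grasp_force: 30.0
```

Request:
{"fn": "drive_tool", "kwargs": {"series": [[30, [0, 0, 0], 0], [30, [0, 0, 0], 0]]}}

```text
time: 19.7
eef_pos: [579.8, -218.6, 106.6]
tcp_rot: [-180.0, -0.0, 86.1]
ft_force: [-0.4, 0.7, -2.8]
grip_width: 36.1
grasp_force: 30.0
```

```bash
python3 - <<'E'
from h import *
plan(582,-219,21,86)
c=snap('wrist','w3.png')
b=np.array([578.5,-267]);a=np.radians(86);X=np.array([np.sin(a),-np.cos(a)]);Y=np.array([np.cos(a),np.sin(a)])
pts=[np.r_[b+sx*36*X+sy*99*Y,16] for sx,sy in((1,1),(1,-1),(-1,-1),(-1,1))]
im=c['color'].copy(); cv2.polylines(im,[proj(c,pts).astype(int)],True,(0,0,255),1); cv2.imwrite('pics/w3.png',im)
E
```

```text
t 19.7 at [ 579.8 -218.6  106.6] yaw 86.1 w 36.1 | turn 0.1 rows 0.0 | shift units [-0.01  0.07  2.85]
```

View pics/w3.png

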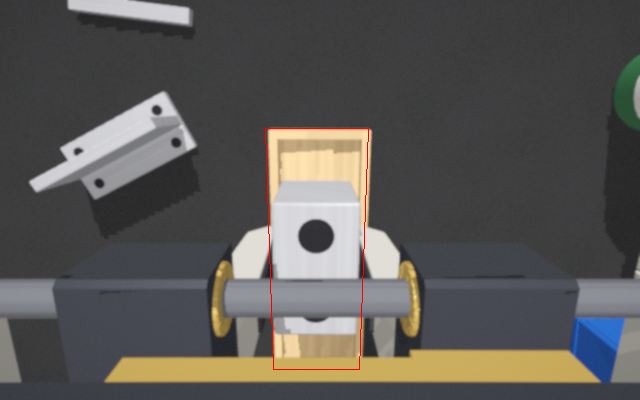

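The overlay outline coincides with the tray edges (top corners at (266,129) and (371,129)), and the held block is over its +y bay.

Request:
{"fn": "drive_tool", "kwargs": {"series": [[30, [0, 0.07, 0.4], 0], [30, [0, 0, 0.7], 0], [30, [0, 0, 0.7], 0], [30, [0, 0, 0.5], 0], [30, [0, 0, 0.25], 0], [30, [0, 0, 0.12], 0], [30, [0, 0, 0.05], 0], [30, [0, 0, 0], 0], [30, [0, 0, 0], 0]]}}

```text
time: 20.65
eef_pos: [582.6, -219.8, 26.2]
tcp_rot: [179.9, 0.0, 86.0]
ft_force: [-0.5, 0.1, -3.2]
grip_width: 36.2
grasp_force: 30.0
```

Request:
{"fn": "drive_tool", "kwargs": {"series": [[30, [0, 0, 0.03], 0], [30, [0, 0, 0.0], 0]]}}

```text
time: 20.85
eef_pos: [582.4, -219.7, 24.8]
tcp_rot: [180.0, 0.0, 86.0]
ft_force: [0.8, -0.4, -3.4]
grip_width: 35.9
grasp_force: 30.0
```

Request:
{"fn": "drive_tool", "kwargs": {"series": [[30, [0, 0, 0.03], 0], [30, [0, 0, 0.0], 0]]}}

```text
time: 21.05
eef_pos: [582.3, -219.7, 23.8]
tcp_rot: [180.0, 0.0, 86.0]
ft_force: [0.5, -0.8, -1.4]
grip_width: 36.1
grasp_force: 30.0
```

Request:
{"fn": "drive_tool", "kwargs": {"series": [[30, [0, 0, 0.03], 0], [30, [0, 0, 0], 0], [64, [0, 0, 0], 0], [64, [0, 0, 0], 0], [64, [0, 0, 0], 0], [64, [0, 0, 0], 0], [64, [0, 0, -0.4], 0], [64, [0, 0, -0.8], 0], [64, [0, 0, -0.8], 0], [64, [0, 0, -0.9], 0], [64, [0, 0, 0], 0]]}}

```text
time: 22.15
eef_pos: [583.8, -220.3, 114.8]
tcp_rot: [179.7, 0.1, 86.0]
ft_force: [0.2, 0.4, -0.4]
grip_width: 63.6
grasp_force: 0.0
```

```bash
python3 - <<'E'
from h import *
top(582,-219,46,58)
plan(460.5,13,105,131.5)
E
```

```text
4733 circ ((583.19921875, -220.96522521972656), 34.17622375488281) rect ((583.2488403320312, -221.22525024414062), (60.55257034301758, 35.98604202270508), 85.51364135742188) z 52.3
t 22.2 at [ 583.1 -220.   112.5] yaw 86.0 w 64.0 | turn -45.5 rows 5.3 | shift units [8.53 2.09 0.25]
```

Request:
{"fn": "drive_tool", "kwargs": {"series": [[64, [0, 0, 0], -7.6], [64, [0, 0, 0], -7.6], [64, [0, 0, 0], -7.6], [64, [0, 0, 0], -7.6], [64, [0, 0, 0], -7.6], [64, [0, 0, 0], -7.5], [64, [0.47, 0.12, 0.03], 0], [64, [0.95, 0.23, 0.03], 0], [64, [0.95, 0.23, 0.03], 0], [64, [0.95, 0.23, 0.03], 0], [64, [0.95, 0.23, 0.03], 0], [64, [0.95, 0.23, 0.03], 0], [64, [0.95, 0.23, 0.03], 0], [64, [0.95, 0.23, 0.03], 0], [64, [0.95, 0.23, 0.03], 0], [64, [0.46, 0.13, 0], 0], [64, [0, 0, 0], 0], [64, [0, 0, 0], 0]]}}

```text
time: 24.0
eef_pos: [459.7, 13.3, 101.6]
tcp_rot: [180.0, 0.0, 131.5]
ft_force: [-0.5, -0.5, 0.7]
grip_width: 64.3
grasp_force: 0.0
```

```bash
python3 - <<'E'
from h import *
plan(460.5,13,16,131.5); top(460.5,13,41,50)
E
```

```text
t 24.0 at [459.7  13.3 101.6] yaw 131.5 w 64.3 | turn -0.0 rows 0.0 | shift units [-0.03  0.01  2.85]
4992 circ ((461.02545166015625, 12.470791816711426), 34.260276794433594) rect ((461.11639404296875, 12.392452239990234), (36.03093719482422, 60.303245544433594), 43.28483963012695) z 46.4
```

Request:
{"fn": "drive_tool", "kwargs": {"series": [[64, [-0.05, 0, 0.8], -1.8], [64, [0, 0, 0.9], 0], [64, [0, 0, 0.7], 0], [64, [0, 0, 0.43], 0], [64, [0, 0, 0], 0], [30, [0, 0, 0], 0], [30, [0, 0, 0], 0], [30, [0, 0, 0], 0], [30, [0, 0, 0], 0], [30, [0, 0, 0], 0], [30, [0, 0, 0], 0], [30, [0, 0, -0.3], 0], [30, [0, 0, -0.7], 0], [30, [0, 0, -0.8], 0], [30, [0, 0, -0.7], 0], [30, [0, 0, -0.5], 0], [30, [0, 0, 0], 0], [30, [0, 0, 0], 0]]}}

```text
time: 25.85
eef_pos: [460.3, 12.4, 106.1]
tcp_rot: [-180.0, -0.0, 133.3]
ft_force: [0.5, 0.1, -5.4]
grip_width: 36.0
grasp_force: 30.0
```

```bash
python3 - <<'E'
from h import *
plan(575.5,-315,100,85.8)
E
```

```text
t 25.9 at [460.3  12.4 106.1] yaw 133.3 w 36.0 | turn 47.5 rows 5.6 | shift units [-10.6    4.63   0.2 ]
```

Request:
{"fn": "drive_tool", "kwargs": {"series": [[30, [0, 0, 0], 7.9], [30, [0, 0, 0], 7.9], [30, [0, 0, 0], 7.9], [30, [0, 0, 0], 7.9], [30, [0, 0, 0], 7.9], [30, [0, 0, 0], 8.0], [30, [-0.46, 0.2, 0], 0], [30, [-0.92, 0.4, 0], 0], [30, [-0.92, 0.4, 0], 0], [30, [-0.92, 0.4, 0], 0], [30, [-0.92, 0.4, 0], 0], [30, [-0.92, 0.4, 0], 0], [30, [-0.92, 0.4, 0], 0], [30, [-0.92, 0.4, 0], 0], [30, [-0.92, 0.4, 0], 0], [30, [-0.92, 0.4, 0], 0], [30, [-0.92, 0.4, 0], 0], [30, [-0.92, 0.4, 0], 0], [30, [0, 0.05, 0], 0], [30, [0, 0, 0], 0]]}}

```text
time: 27.85
eef_pos: [576.1, -314.3, 104.7]
tcp_rot: [-179.9, -0.1, 85.8]
ft_force: [0.3, 0.7, -4.8]
grip_width: 36.0
grasp_force: 30.0
```

Request:
{"fn": "drive_tool", "kwargs": {"series": [[30, [0, 0, 0], 0], [30, [0, 0, 0], 0]]}}

```text
time: 28.05
eef_pos: [576.3, -313.5, 106.4]
tcp_rot: [-180.0, -0.0, 85.9]
ft_force: [-0.3, 0.5, -4.1]
grip_width: 35.6
grasp_force: 30.0
```

```bash
python3 - <<'E'
from h import *
plan(575.5,-315,23,85.8)
E
```

```text
t 28.1 at [ 576.3 -313.5  106.4] yaw 85.9 w 35.6 | turn 0.1 rows 0.0 | shift units [-0.05 -0.02  2.78]
```

Request:
{"fn": "drive_tool", "kwargs": {"series": [[30, [-0.05, -0.02, 0.4], 0], [30, [0, 0, 0.7], 0], [30, [0, 0, 0.7], 0], [30, [0, 0, 0.5], 0], [30, [0, 0, 0.25], 0], [30, [0, 0, 0.12], 0], [30, [0, 0, 0.07], 0], [30, [0, 0, 0], 0], [30, [0, 0, 0], 0]]}}

```text
time: 28.95
eef_pos: [576.2, -316.0, 25.3]
tcp_rot: [179.9, 0.0, 85.8]
ft_force: [0.5, 0.0, -4.0]
grip_width: 35.6
grasp_force: 30.0
```

Request:
{"fn": "drive_tool", "kwargs": {"series": [[30, [0, 0, 0.03], 0], [30, [0, 0, 0.0], 0]]}}

```text
time: 29.15
eef_pos: [576.0, -315.8, 23.9]
tcp_rot: [180.0, 0.0, 85.8]
ft_force: [0.7, 1.0, -3.6]
grip_width: 35.6
grasp_force: 30.0
```

Request:
{"fn": "drive_tool", "kwargs": {"series": [[30, [0, 0, 0.03], 0], [30, [0, 0, 0.0], 0]]}}

```text
time: 29.35
eef_pos: [576.0, -315.8, 23.4]
tcp_rot: [180.0, 0.0, 85.8]
ft_force: [-3.5, 2.2, 3.8]
grip_width: 35.6
grasp_force: 30.0
```

Contact. I release and lift.

Request:
{"fn": "drive_tool", "kwargs": {"series": [[64, [0, 0, 0], 0], [64, [0, 0, 0], 0], [64, [0, 0, 0], 0], [64, [0, 0, 0], 0], [64, [0, 0, -0.4], 0], [64, [0, 0, -0.8], 0], [64, [0, 0, -0.8], 0], [64, [0, 0, -0.9], 0], [64, [0, 0, 0], 0]]}}

```text
time: 30.25
eef_pos: [577.3, -316.6, 115.0]
tcp_rot: [179.7, 0.2, 85.8]
ft_force: [0.6, -0.7, 0.6]
grip_width: 63.8
grasp_force: 0.0
```

```bash
python3 - <<'E'
from h import *
top(576,-315,46,58)
plan(443,-171.3,110,22.3)
E
```

```text
4745 circ ((577.0609741210938, -314.8232727050781), 33.98180389404297) rect ((577.0599365234375, -314.96917724609375), (59.566986083984375, 36.02653121948242), 85.76199340820312) z 52.3
t 30.3 at [ 576.7 -316.3  112.6] yaw 85.8 w 63.8 | turn 63.5 rows 7.5 | shift units [-2.29 -6.16  0.09]
```

Request:
{"fn": "drive_tool", "kwargs": {"series": [[40, [0, 0, 0], 7.9], [40, [0, 0, 0], 7.9], [40, [0, 0, 0], 7.9], [40, [0, 0, 0], 7.9], [40, [0, 0, 0], 7.9], [40, [0, 0, 0], 7.9], [40, [0, 0, 0], 7.9], [40, [0, 0, 0], 8.2], [40, [-0.17, -0.45, 0], 0], [40, [-0.34, -0.92, 0], 0], [40, [-0.34, -0.92, 0], 0], [40, [-0.34, -0.92, 0], 0], [40, [-0.34, -0.92, 0], 0], [40, [-0.34, -0.92, 0], 0], [40, [-0.34, -0.92, 0], 0], [40, [-0.08, -0.19, 0], 0], [40, [0, 0, 0], 0], [40, [0, 0, 0], 0]]}}

```text
time: 32.1
eef_pos: [442.5, -171.3, 109.7]
tcp_rot: [180.0, -0.0, 22.3]
ft_force: [-1.0, -0.2, -0.2]
grip_width: 40.6
grasp_force: 0.0
```

```bash
python3 - <<'E'
from h import *
plan(443,-171.3,20,22.3); top(443,-171.3,44,54,60)
E
```

```text
t 32.1 at [ 442.5 -171.3  109.7] yaw 22.3 w 40.6 | turn 0.0 rows 0.0 | shift units [0.02 0.01 2.99]
1613 circ ((444.3937072753906, -172.85409545898438), 45.06618118286133) rect ((444.3736877441406, -172.82806396484375), (90.11357879638672, 7.734532356262207), 22.55426025390625) z 50.2
```

Request:
{"fn": "drive_tool", "kwargs": {"series": [[40, [0.04, 0.07, 0.8], 0], [40, [0, 0, 0.9], 0], [40, [0, 0, 0.7], 0], [40, [0, 0, 0.5], 0], [40, [0, 0, 0], 0], [3, [0, 0, 0], 0], [3, [0, 0, 0], 0], [3, [0, 0, 0], 0], [3, [0, 0, 0], 0], [3, [0, 0, 0], 0], [3, [0, 0, 0], 0], [3, [0, 0, 0], 0], [3, [0, 0, -0.3], 0], [3, [0, 0, -0.7], 0], [3, [0, 0, -0.8], 0], [3, [0, 0, -0.7], 0], [3, [0, 0, -0.5], 0], [3, [0, 0, 0], 0], [3, [0, 0, 0], 0]]}}

```text
time: 34.05
eef_pos: [443.8, -172.3, 112.0]
tcp_rot: [-180.0, 0.0, 22.3]
ft_force: [0.4, 0.2, -5.8]
grip_width: 7.7
grasp_force: 30.0
```

```bash
python3 - <<'E'
from h import *
plan(646.2,15.2,100,79.4)
E
```

```text
t 34.0 at [ 443.8 -172.3  112. ] yaw 22.3 w 7.7 | turn -57.1 rows 6.7 | shift units [7.38 5.48 0.4 ]
```

Request:
{"fn": "drive_tool", "kwargs": {"series": [[3, [0, 0, 0], -8.2], [3, [0, 0, 0], -8.2], [3, [0, 0, 0], -8.2], [3, [0, 0, 0], -8.2], [3, [0, 0, 0], -8.2], [3, [0, 0, 0], -8.2], [3, [0, 0, 0], -7.9], [3, [0.42, 0.32, 0], 0], [3, [0.86, 0.64, 0], 0], [3, [0.86, 0.64, 0], 0], [3, [0.86, 0.64, 0], 0], [3, [0.86, 0.64, 0], 0], [3, [0.86, 0.64, 0], 0], [3, [0.86, 0.64, 0], 0], [3, [0.86, 0.64, 0], 0], [3, [0.86, 0.64, 0], 0], [3, [0.08, 0.04, 0], 0], [3, [0, 0, 0], 0], [3, [0, 0, 0], 0]]}}

```text
time: 35.95
eef_pos: [645.4, 14.6, 111.6]
tcp_rot: [-179.9, 0.0, 79.4]
ft_force: [-0.0, 0.5, -4.6]
grip_width: 8.2
grasp_force: 30.0
```

```bash
python3 - <<'E'
from h import *
plan(646.2,15.2,26,79.4)
c=snap('wrist')
b=np.array([646.2,15.2]);a=np.radians(79.4);X=np.array([np.sin(a),-np.cos(a)]);Y=np.array([np.cos(a),np.sin(a)])
pts=[np.r_[b+sx*44*X+sy*71*Y,16] for sx,sy in((1,1),(1,-1),(-1,-1),(-1,1))]
im=c['color'].copy(); cv2.polylines(im,[proj(c,pts).astype(int)],True,(0,0,255),1); cv2.imwrite('pics/w4.png',im)
E
```

```text
t 36.0 at [645.4  14.6 111.6] yaw 79.4 w 8.2 | turn 0.0 rows 0.0 | shift units [0.02 0.02 2.85]
```

View pics/w4.png

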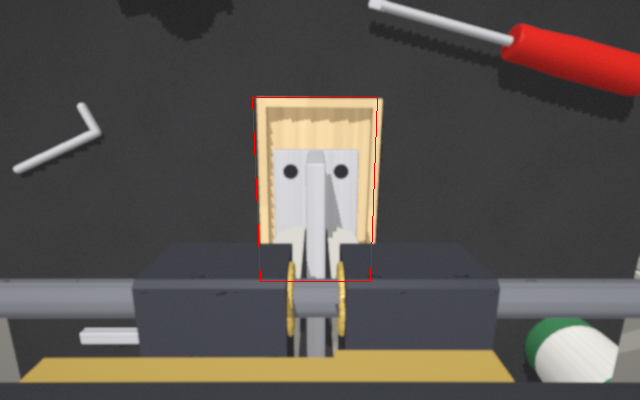

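The plain tray (top edge about (255,97) to (382,97)) lies about 3 mm to the right of my outline. The bracket hangs level above it, so I nudge it over and lower it.

Request:
{"fn": "drive_tool", "kwargs": {"series": [[3, [0.02, 0.1, 0.4], 0], [3, [0, 0, 0.7], 0], [3, [0, 0, 0.7], 0], [3, [0, 0, 0.5], 0], [3, [0, 0, 0.25], 0], [3, [0, 0, 0.1], 0], [3, [0, 0, 0.03], 0], [3, [0, 0, 0], 0], [3, [0, 0, 0], 0]]}}

```text
time: 36.9
eef_pos: [649.7, 15.1, 33.2]
tcp_rot: [179.9, -0.0, 79.4]
ft_force: [0.3, 0.8, -4.2]
grip_width: 8.0
grasp_force: 30.0
```

Request:
{"fn": "drive_tool", "kwargs": {"series": [[3, [0, 0, 0.03], 0], [3, [0, 0, 0.0], 0]]}}

```text
time: 37.1
eef_pos: [649.4, 15.1, 31.6]
tcp_rot: [180.0, -0.0, 79.4]
ft_force: [0.3, 0.0, -4.7]
grip_width: 7.9
grasp_force: 30.0
```

Request:
{"fn": "drive_tool", "kwargs": {"series": [[3, [0, 0, 0.03], 0], [3, [0, 0, 0.0], 0]]}}

```text
time: 37.3
eef_pos: [649.3, 15.1, 30.4]
tcp_rot: [-180.0, 0.0, 79.4]
ft_force: [0.4, 0.4, -5.2]
grip_width: 7.2
grasp_force: 30.0
```

Request:
{"fn": "drive_tool", "kwargs": {"series": [[3, [0, 0, 0.03], 0], [3, [0, 0, 0.0], 0]]}}

```text
time: 37.5
eef_pos: [649.3, 15.1, 29.5]
tcp_rot: [-180.0, 0.0, 79.4]
ft_force: [-0.3, 0.6, -4.6]
grip_width: 7.9
grasp_force: 30.0
```

Request:
{"fn": "drive_tool", "kwargs": {"series": [[3, [0, 0, 0.03], 0], [3, [0, 0, 0.0], 0]]}}

```text
time: 37.7
eef_pos: [649.4, 15.1, 29.3]
tcp_rot: [180.0, -0.0, 79.4]
ft_force: [-4.1, -0.4, 2.4]
grip_width: 8.1
grasp_force: 30.0
```

Contact. I release, lift well clear, then check everything.

Request:
{"fn": "drive_tool", "kwargs": {"series": [[40, [0, 0, 0], 0], [40, [0, 0, 0], 0], [40, [0, 0, 0], 0], [40, [0, 0, 0], 0], [40, [0, 0, -0.4], 0], [40, [0, 0, -0.8], 0], [40, [0, 0, -0.9], 0], [40, [0, 0, -0.9], 0], [40, [0, 0, -0.9], 0], [40, [0, 0, -0.9], 0], [40, [0, 0, -0.5], 0], [40, [0, 0, 0], 0], [40, [0, 0, 0], 0]]}}

```text
time: 39.0
eef_pos: [649.1, 15.1, 186.9]
tcp_rot: [-180.0, 0.0, 79.4]
ft_force: [-0.9, 0.4, -0.1]
grip_width: 40.1
grasp_force: 0.0
```

```bash
python3 - <<'E'
from h import *
top(648,15,50,61,60)
c0=load('scene'); c=snap('scene','s9.png'); cv2.imwrite('pics/s9.png',cv2.resize(c['color'][60:400,170:470],None,fx=1.75,fy=1.75,interpolation=3))
print(arm.sense()['time'],arm.sense()['ft_force'].round(1))
E
```

```text
944 circ ((650.0646362304688, 14.530217170715332), 44.67952346801758) rect ((650.1152954101562, 14.482978820800781), (89.28235626220703, 7.488905429840088), 79.52027130126953) z 56.3
39.1 [-0.3 -0.3  0.6]
```

View pics/s9.png

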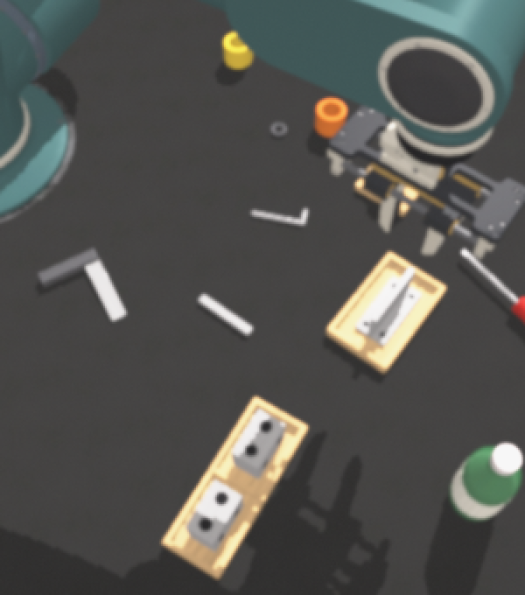

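The bracket stands level in the plain tray at (388,305) and the blocks are in their bays at (259,440) and (215,510). The hex key and strip haven't moved. I check the bushes from the side camera, then hand in.

```bash
python3 - <<'E'
from h import *
c=snap('side'); Q=cloud(c).reshape(-1,3); ok=True
for x,y,h in((595,322,56),(578,214,50)):
    m=(Q[:,2]>h-7)&(Q[:,2]<h+8)&(np.hypot(Q[:,0]-x,Q[:,1]-y)<40); q=Q[m]; print(len(q),cv2.minEnclosingCircle(q[:,:2].astype(np.float32)),np.percentile(q[:,2],95)); ok&=len(q)>60
if ok: print(arm.finish_job())
E
```

```text
285 ((593.5614624023438, 322.5143737792969), 30.943206787109375) 55.9228489106084
153 ((575.8020629882812, 215.74757385253906), 23.617372512817383) 49.84342480375187
the job is handed in; nothing more can be done
None
```

All five parts are fully seated in their wooden places, confirmed by camera depth, the hex key and flat strip were left untouched, and the job was handed in at about 39 s of the 128 s allowed.

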